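Close a pump's filter bay with a quarter-turn stud

TASK

The filter bay on top of the small pump unit stands open. Lay the cover plate flat in the bay, put the quarter-turn stud from the grey holder block through the hole in the cover, feel for the slot underneath, then push the stud in against its spring and turn it clockwise a quarter turn until it locks and holds the cover by itself. Never press on the stud harder than about 30 N nor force it past its stop, and leave the timer, tape roll, marker and vial where they are.

Things in the scene. Friction and masses are not known exactly. Their poses are not given: they have to be found in the camera images.
- pump_unit: Grey painted pump housing, fixed, 168 (x) x 230 (y) x 62 mm high, top level; outside faces at x = +-84, y = -96 and +134 mm. Origin: on the worktop straight below the fastener axis, which is the middle of the bay in its top.
- bay_mouth (a point): Middle of the bay's mouth, on the fastener axis, 62 mm above the worktop; axes as the unit. The mouth is 120 (x) x 144 (y) mm; 5 mm down runs a 9 mm wide ledge on which the cover rests, flush with the top (its rib standing 16 mm above).
- bay_axis (a point): On the axis, top of the level steel receptacle plate (44 mm square, 6 mm thick), 49 mm above the worktop; axes as the unit. Plate: 14 mm square bore; across it a slot 10 wide, 31 mm long, along the unit's x but clocked up to 0.45 rad either way: not measured, find it by feel or look.
- lock_level (a point): On the axis, 6.5 mm below bay_axis: where the stud's origin stands when locked. 90 degrees clockwise from above from the slot, a firm stop ends the turn, and the plate's underside has pockets 3 mm deep, 10.6 mm wide into which the spring draws the pin. Anticlockwise is blocked after about half that turn.
- cover: Loose bare aluminium plate 116 (x) x 140 (y) x 5 mm, 0.13 to 0.25 kg, lying on the worktop the right way up. Origin: centre of its underside. A round 34 mm hole in its centre. It goes into the bay with its axes along those of the pump unit (a half turn about z also fits).
- cover_rib (a point): Top middle of the cover's finger rib, 50 mm from the hole's centre along the cover's -y and 21 mm above its underside. The rib is 44 mm long (along x), 10 mm thick (y) and stands 16 mm above the plate; it is the place to grip.
- stud: Loose quarter-turn stud, upright in its holder, 0.14 kg. Origin: middle of its cross pin, on the axis; z up. Pin: 7 mm thick, 28 mm long, along x, flat below, round above. Shank 11 mm thick. Off the slot the pin lands on the plate with the origin 3.5 mm above bay_axis; over the slot it drops on through. In the slot or part-turned it stays when let go, so it can be gripped anew.
- stud_nose (a point): Tip of the stud's tapered nose (5 mm across, 11 mm from 6 mm up), 14 mm below the stud's origin; it enters the plate's bore first. The pin can turn under the plate with the stud's origin 9.5 mm below bay_axis or deeper; travel ends hard at 14 mm below.
- stud_knob (a point): Top middle of the stud's black wing, 64 mm above the stud's origin; axes as the stud. The wing is 36 mm long (along x, parallel to the pin), 14 mm thick (y), 22 mm high, on a 36 mm disc 5 mm thick. Grip the wing across its thickness.
- spring_cup (a joint): How far the stud's steel spring cup (48 mm across, 8 mm high, round the shank, underside 14 mm above the origin when free) is pushed towards the knob, m: 0 free, 0.013 stop. Spring: 3 N plus 1 N per mm. It meets the seated cover with the origin 1 mm below bay_axis; turning is free from 0.0085 (11.5 N); locked it reads 0.0055.
- stud_holder: Fixed grey plastic block 64 x 64 x 36 mm with a round 34 mm hole through its middle, in which the stud stands, its cup resting on the top. Origin: centre of the underside.
- timer: White kitchen-type timer, 52 x 66 x 20 mm, on the worktop; leave it. Origin: centre of the underside.
- tape_roll: Roll of yellow tape lying flat, 60 mm across, 19 mm high; leave it. Origin: centre of the underside.
- marker_black: White marker with a black cap lying down, 121 mm long; leave it. Origin: middle, underside.
- vial_1: Small amber vial standing, 15 mm across, 44 mm high; leave it. Origin: centre of the underside.
Things that resemble listed ones, but are neither listed nor needed, are in the scene too. Of the things shaped like the cover, the aluminium one is meant. What is shaped like the stud but red is not meant.

How it is judged:
By the outcome, as a careful person would: the job done as asked, in the order asked, and still so for the second after the job is handed in, with the robot touching nothing.
It also fails if it takes over 72 s, if anything falls off the work surface, if the arm or the gripper's body presses on something with over 40 N, if the wrist force passes 120 N, or if a joint passes its speed limit or range.

ROBOT

A 7-joint arm with a two-finger parallel gripper is mounted at the origin on a cart in front of the work surface, level with it; the furniture and walls round the work are solid. World frame = base frame: x ahead of the robot, y to its left, z up, the work surface at z = 0. Lengths are in m, angles in rad, forces in N, time in s.
With the tool pointing down it reaches from about 0.4 to 0.85 m from the base axis. Payload 4.5 kg.
Tool frame: the origin (TCP) lies midway between the tips of the shut fingers; the grasp point (between the pads) lies 19 mm behind it (env.tcp_to_grasp is the distance from the TCP to the grasp point, in m); z points along the fingers, y is the line along which they close (so a half turn about z gives the same grasp; the last joint's range is limited). The gripper opens to 85 mm and grips with 20 to 120 N. Pads are 22 mm wide; open, the fingers measure 114 mm over their backs; the gripper's body (76 mm by 85 mm) begins 54 mm behind the grasp point. The pads swing forward as they close: fully open they stand 13 mm farther back than shut.
Start: joints at [1.188, 0.689, -0.195, 1.565, 0.157, 0.902, -0.215], TCP at [0.253, -0.572, 0.231] pointing down, gripper open.
Joint ranges: [-3.01, 3.01], [-0.46, 2.08], [-1.47, 1.51], [0.13, 2.56], [-1, 4.14], [0.04, 2.09], [-2.66, 2.66]. Speed limits (rad/s): [2.57, 2.57, 3.14, 3.14, 3.14, 3.14, 3.14].

INTERFACE

Orientations are given as a unit quaternion [x, y, z, w].
In Python, from cell import env gives the robot as it stands. The module is installed in compiled form; this text tells all that it offers.
- The arm moves only by the tool carry_out, never from a script. Its argument "rows" is a list of rows, each a list of 6 numbers: the shift along the world's x, y, z in m, then the turn, a rotation vector about the world's x, y, z in degrees. A call has 1 to 20 rows; each row is the pose to reach, as a shift and turn from the pose commanded when the call began; what a row does not reach only later rows make up. A row lasts 1/10 s, in which the tool goes at most 50 mm and 8.59 degrees, less where a joint would pass 70% of its speed; a pose out of reach is approached as far as the arm can. A call with a gripper value outside its range is refused whole. "gripper" is the finger opening in m, from 0 to 0.0854, set as the call begins (left out, the last holds). The fingers move at their own pace and stop on an object; "newtons" is the grip in N (left out, the last holds). Time passes only in rows, so rows that repeat a pose let the fingers close. It gives the time, the measured TCP pose, the force, the opening and the grip force at its end, in the units of the state.
- env.state(): the state, without advancing time (a new reading comes with each control period).
- env.read_camera(name): name is "side" or "top" or "wrist"; returns the picture (384x512x3 uint8, red, green, blue); there is no depth.
- env.camera_info(name): a dict with "intrinsics" (3x3 intrinsics, pixels), "eye" and "orientation" of the camera in the world. Camera axes: x right, y up, looking along -z (the intrinsics and any distortion apply to the point x, -y, -z); pixel columns grow to the right and rows downward; lengths in m; the calibration is good to about 2 mm. A picture is of the moment at which its call begins: read the wrist's pose just before it. camera_info takes no time and is no camera call; for the wrist camera it gives the pose at the moment of the call.
- env.sign_off(): hands the job in; it is judged then, once.
The state is a dict: "t": time; "qpos": joint angles; "qvel": joint speeds; "joint_torque": joint torques, N m; "tool_pos": TCP position; "orientation": TCP orientation; "wrist_force": force on the tool from outside, world axes, zero at the start; "moment": the same for the moment, N m; "width": finger opening in m; "finger_force": force on a finger pad.
Only numpy, scipy, OpenCV 4.12 (cv2) and the standard library are available. Lean on these libraries where they do the work, as an engineer would, in place of code of your own. Each camera call takes 0.05 s, during which the arm holds its last target. There are 200 camera calls.

## Working session

There is one attempt and no reset: what is moved stays moved. The work goes in short steps, Python scripts to look and compute and a tool call to move; the robot and the scene stay as the last step left them, time stands still between calls to the robot, and variables do not carry over. Pictures are saved under pics/ and viewed, at most 10 in all, crops included, and the job is handed in when it is done.

Besides the shell and the picture viewer there is one more tool, called after ">>>" as a command line: name --pt "numbers of a row" for each row, then --argument value for the rest. carry_out: Moves the arm, as the interface text tells. Its arguments: {"type":"object","properties":{"rows":{"type":"array"},"gripper":{"type":"number"},"newtons":{"type":"number"}},"required":["rows"]}

```bash
mkdir -p pics
cat > h.py <<'E'
import numpy as np, cv2
from cell import env
from scipy.spatial.transform import Rotation as R
def ray(c,u,v):
    i=env.camera_info(c) if isinstance(c,str) else c
    K=np.array(i["intrinsics"]);d=np.linalg.inv(K)@[u,v,1]
    return np.array(i["eye"]),R.from_quat(i["orientation"]).apply([d[0],-d[1],-d[2]])
def at(c,u,v,z):
    e,d=ray(c,u,v); return (e+d*(z-e[2])/d[2])
def proj(c,p):
    i=env.camera_info(c) if isinstance(c,str) else c
    q=R.from_quat(i["orientation"]).inv().apply(np.array(p)-i["eye"])
    w=np.array(i["intrinsics"])@[q[0],-q[1],-q[2]]; return w[:2]/w[2]
def snap(c,name,crop=None,s=1):
    a=env.read_camera(c)[:,:,::-1]
    if crop: a=a[crop[1]:crop[3],crop[0]:crop[2]]
    cv2.imwrite(f"pics/{name}.png",cv2.resize(a,None,fx=s,fy=s,interpolation=cv2.INTER_CUBIC))
E
python3 - <<'E'
from h import *
s=env.state();print(s)
i=env.camera_info("top");j=env.camera_info("side");print(i,j)
a=env.read_camera("top");b=env.read_camera("side")
cv2.imwrite("pics/top0.png",cv2.resize(a[:,:,::-1],None,fx=1.5625,fy=1.5625,interpolation=cv2.INTER_CUBIC))
cv2.imwrite("pics/side0.png",cv2.resize(b[:,:,::-1],None,fx=1.5625,fy=1.5625,interpolation=cv2.INTER_CUBIC))
np.save("top0.npy",a);np.save("side0.npy",b)
E
```

```text
{'t': 0.0, 'qpos': array([ 1.1878199 ,  0.6900242 , -0.19451537,  1.56636996,  0.15734184,
        0.90250265, -0.21510788]), 'qvel': array([-0.00108022, -0.00190341,  0.00056808,  0.00079009, -0.00230035,
       -0.00196779, -0.00079922]), 'joint_torque': array([-4.13953549e-04, -5.39602482e+01, -1.26640186e+00, -1.58539474e+01,
        9.10578528e-03,  9.55549796e-03, -1.65010243e-05]), 'tool_pos': array([ 0.25268311, -0.57091509,  0.2304521 ]), 'orientation': array([ 9.78354149e-01,  2.06935375e-01, -2.78534168e-04, -9.12109828e-04]), 'wrist_force': array([-0.18841348,  0.04571153,  0.03579989]), 'moment': array([-0.01005289,  0.06092623, -0.00133598]), 'finger_force': 0.0, 'width': 0.08559128782837812}
{'intrinsics': array([[432.45368793,   0.        , 249.78739587],
       [  0.        , 432.45368793, 197.49650356],
       [  0.        ,   0.        ,   1.        ]]), 'eye': array([ 0.28539487, -0.06940874,  1.50350952]), 'orientation': array([-0.04918556,  0.05959467,  0.70592196, -0.7040621 ])} {'intrinsics': array([[362.7688609 ,   0.        , 252.11023754],
       [  0.        , 362.7688609 , 191.57157908],
       [  0.        ,   0.        ,   1.        ]]), 'eye': array([ 0.53827925, -0.91924996,  0.50564687]), 'orientation': array([0.52175849, 0.00463347, 0.01276236, 0.85298519])}
```

View pics/top0.png

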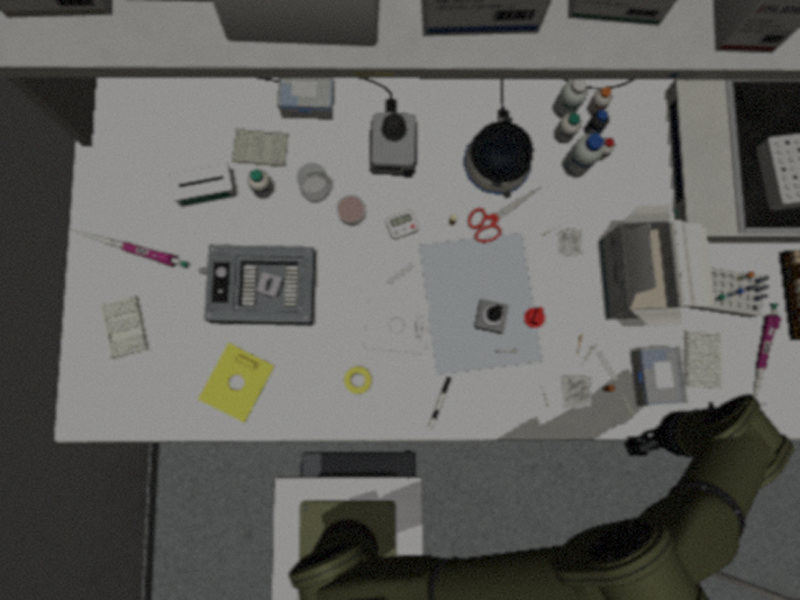

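View pics/side0.png

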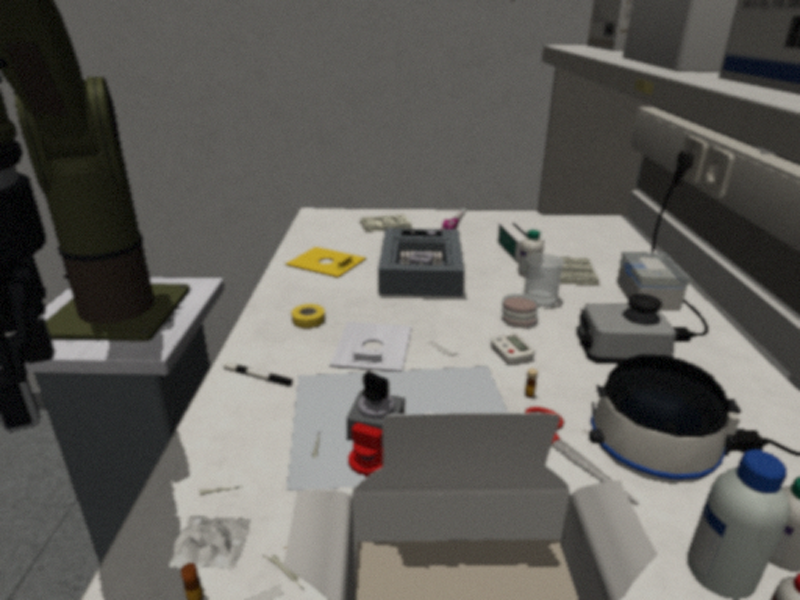

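Candidates, in displayed top pixels:
- **Cover:** bare plate with hole at (396,325), or the yellow plate at (237,382). I choose the bare one.
- **Stud:** black knob in the grey block at (493,313), or the red one at (535,317). I choose the black one.

The pump unit is at (260,286), with its bay axis near (270,285). A close crop will check this.

Run:
```python
from h import *
a=np.load("top0.npy");c=a[145:245,125:285+70]
c=cv2.resize(c[:,:,::-1],None,fx=3.4,fy=3.4,interpolation=cv2.INTER_CUBIC)
cv2.imwrite("pics/crop1.png",cv2.convertScaleAbs(c,alpha=1.15))
k=1.5625
for n,u,v,z in [("bay",270,285,.049),("unitTL",208,246,.062),("unitTR",315,247,.062),("unitBL",206,322,.062),("unitBR",314,325,.062),("hole",397,325,.005),("rib",419,326,.021),("studtop",494,312,.09),("holderc",491,317,.036),("red",535,317,.06)]:
    print(n,at("top",u/k,v/k,z).round(3))
print(env.camera_info("wrist"))
```

```text
bay [0.564 0.171 0.049]
unitTL [0.648 0.306 0.062]
unitTR [0.646 0.073 0.062]
unitBL [0.481 0.304 0.062]
unitBR [0.474 0.073 0.062]
hole [ 0.481 -0.107  0.005]
rib [ 0.476 -0.155  0.021]
studtop [ 0.497 -0.311  0.09 ]
holderc [ 0.494 -0.313  0.036]
red [ 0.491 -0.404  0.06 ]
{'intrinsics': array([[284.52743228,   0.        , 257.98836684],
       [  0.        , 284.52743228, 196.69471735],
       [  0.        ,   0.        ,   1.        ]]), 'eye': array([ 0.32497442, -0.53959842,  0.37286758]), 'orientation': array([-0.12928738,  0.08519748, -0.53872349,  0.82813233])}
```

View pics/crop1.png

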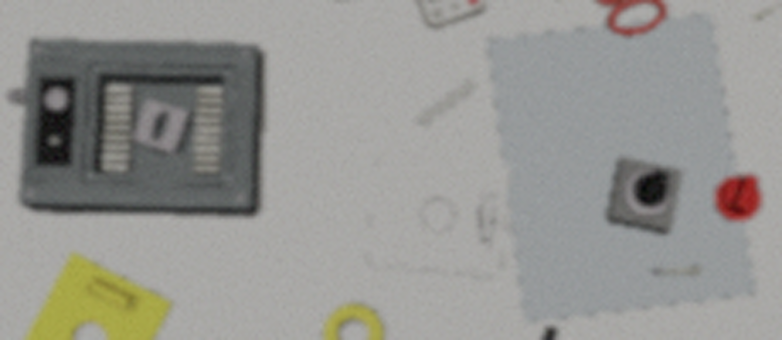

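The crop confirms both choices: the bare plate (faint outline, hole at crop (438,214), rib at (487,218)) and the black stud at (650,188). In the bay the slot looks tilted, at crop (162,125). I'm moving over the cover now.

>>> carry_out --pt "0.187 0.43 0.06 0 0 -24" --pt "0.187 0.43 0.06 0 0 -24" --pt "0.187 0.43 0.06 0 0 -24" --pt "0.187 0.43 0.06 0 0 -24" --pt "0.187 0.43 0.06 0 0 -24" --pt "0.187 0.43 0.06 0 0 -24" --pt "0.187 0.43 0.06 0 0 -24" --pt "0.187 0.43 0.06 0 0 -24" --pt "0.187 0.43 0.06 0 0 -24" --pt "0.187 0.43 0.06 0 0 -24" --pt "0.187 0.43 0.06 0 0 -24" --pt "0.187 0.43 0.06 0 0 -24" --pt "0.187 0.43 0.06 0 0 -24" --pt "0.187 0.43 0.06 0 0 -24" --pt "0.187 0.43 0.06 0 0 -24"

```text
t: 1.6
tool_pos: [0.4395, -0.1426, 0.2912]
orientation: [1.0, -0.002, -0.0, 0.0]
wrist_force: [-0.0, -0.3, 0.4]
width: 0.0856
finger_force: 0.0
```

Run:
```python
from h import *
i=env.camera_info("wrist");a=env.read_camera("wrist");np.save("w1.npy",a);import pickle;pickle.dump(i,open("w1.pkl","wb"))
s=env.state();print(s["t"],s["tool_pos"],R.from_quat(s["orientation"]).as_matrix().round(3),i["eye"],R.from_quat(i["orientation"]).as_matrix().round(3))
cl=cv2.createCLAHE(2,(4,4));b=cv2.cvtColor(a,cv2.COLOR_RGB2LAB);b[:,:,0]=cl.apply(b[:,:,0]);b=cv2.cvtColor(b,cv2.COLOR_LAB2BGR)
cv2.imwrite("pics/w1.png",cv2.resize(b,None,fx=1.5625,fy=1.5625,interpolation=cv2.INTER_CUBIC))
```

```text
1.65 [ 0.43964203 -0.14236596  0.29118632] [[ 1.    -0.004 -0.   ]
 [-0.004 -1.    -0.   ]
 [-0.     0.    -1.   ]] [ 0.51840159 -0.14291399  0.43344294] [[-0.004  0.952  0.306]
 [-1.    -0.004 -0.001]
 [ 0.001 -0.306  0.952]]
```

View pics/w1.png

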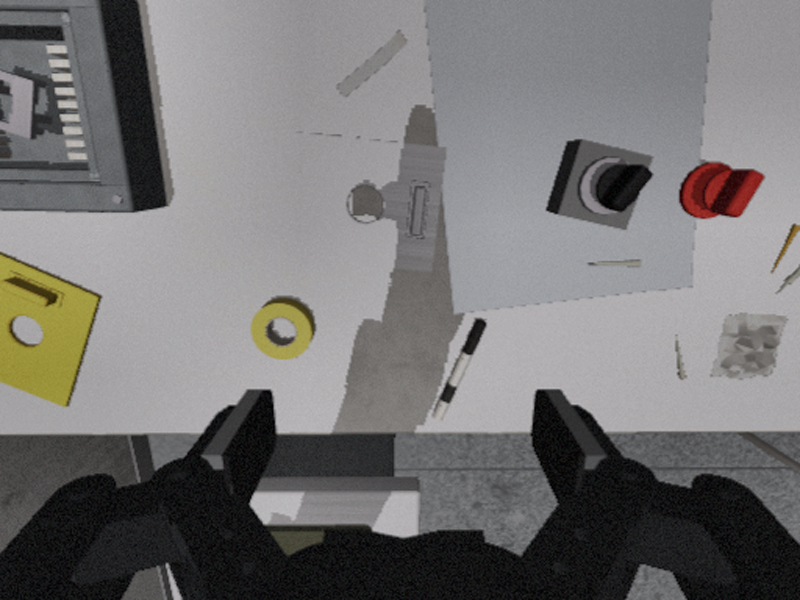

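Wrist view (displayed px): cover hole at (365,203), rib around (418,210), plate edges (296,131)-(445,146) and (445,146)-(434,271). The holder is at (598,185), the stud knob at about (622,185), the red stud at (725,190), and the bay is partly visible at the left.

Run:
```python
from h import *;import pickle
i=pickle.load(open("w1.pkl","rb"));k=1.5625
P=lambda n,u,v,z:print(n,at(i,u/k,v/k,z).round(4))
P("hole",365.5,203,.005);P("rib",418,210,.021);P("ribfar",420,184,.021);P("ribnear",416,237,.021)
P("e1",296,131,.005);P("e2",445,147,.005);P("e3",434,271,.005)
P("knobfar",648,172,.09);P("knobnear",600,195,.09);P("holder BL",562,212,.036);P("BR",626,229,.036);P("TR",651,155,.036);P("TL",580,140,.036)
P("unit corner",133,210,.062);P("unit far corner", 97,0,.062)
a=np.load("w1.npy");c=a[60:200,170:310][:,:,::-1]
g=cv2.resize(c,None,fx=4,fy=4,interpolation=cv2.INTER_CUBIC);g=cv2.convertScaleAbs(g,alpha=3,beta=-330)
d=a[70:160,330:450][:,:,::-1];d=cv2.resize(d,(560*0+240,180),interpolation=cv2.INTER_CUBIC);
o=np.zeros((560,800,3),np.uint8);o[:,:560]=g;o[:180,560:]=d
cv2.imwrite("pics/c2.png",o);print(c.mean())
```

```text
hole [ 0.4839 -0.1076  0.005 ]
rib [ 0.4787 -0.1566  0.021 ]
ribfar [ 0.5016 -0.1582  0.021 ]
ribnear [ 0.4542 -0.1548  0.021 ]
e1 [ 0.5473 -0.0471  0.005 ]
e2 [ 0.5332 -0.1812  0.005 ]
e3 [ 0.4181 -0.1732  0.005 ]
knobfar [ 0.5122 -0.3242  0.09  ]
knobnear [ 0.4958 -0.2908  0.09  ]
holder BL [ 0.4779 -0.2826  0.036 ]
BR [ 0.4628 -0.3411  0.036 ]
TR [ 0.525  -0.3529  0.036 ]
TL [ 0.5372 -0.2914  0.036 ]
unit corner [0.4837 0.0784 0.062 ]
unit far corner [0.6316 0.0761 0.062 ]
130.6429931972789
```

View pics/c2.png

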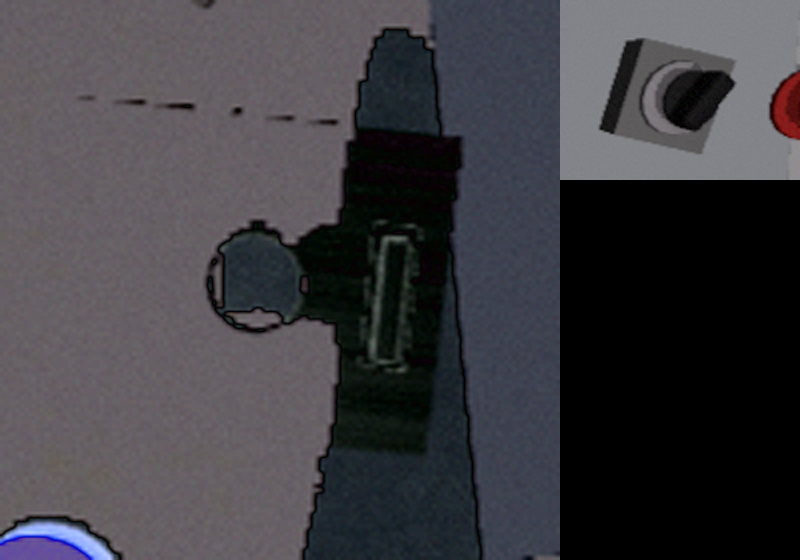

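Both crops agree: the cover yaw is about -5° and the rib is at (0.479,-0.157). The fit has only 2 mm of clearance per side, so I'll measure the bay from close by with an empty gripper first.

>>> carry_out --pt "0.16 0.312 -0.04 0 0 0" --pt "0.16 0.312 -0.04 0 0 0" --pt "0.16 0.312 -0.04 0 0 0" --pt "0.16 0.312 -0.04 0 0 0" --pt "0.16 0.312 -0.04 0 0 0" --pt "0.16 0.312 -0.04 0 0 0" --pt "0.16 0.312 -0.04 0 0 0" --pt "0.16 0.312 -0.04 0 0 0" --pt "0.16 0.312 -0.04 0 0 0" --pt "0.16 0.312 -0.04 0 0 0" --pt "0.16 0.312 -0.04 0 0 0" --pt "0.16 0.312 -0.04 0 0 0"

```text
t: 2.85
tool_pos: [0.6001, 0.1687, 0.2518]
orientation: [1.0, -0.002, 0.0, 0.0]
wrist_force: [-0.3, -0.1, 0.7]
width: 0.0855
finger_force: 0.0
```

Run:
```python
from h import *
i=env.camera_info("wrist");a=env.read_camera("wrist");np.save("w2.npy",a);import pickle;pickle.dump(i,open("w2.pkl","wb"))
s=env.state();print(s["t"],s["tool_pos"])
c=a[20:240,110:410][:,:,::-1]
print(proj(i,[.565,.171,.062]))
g=cv2.resize(c,None,fx=2.6,fy=2.6,interpolation=cv2.INTER_CUBIC);cv2.imwrite("pics/w2.png",cv2.convertScaleAbs(g,alpha=1.5))
```

```text
2.9 [0.60005245 0.16904898 0.25175203]
[255.98634524 202.3002689 ]
```

View pics/w2.png

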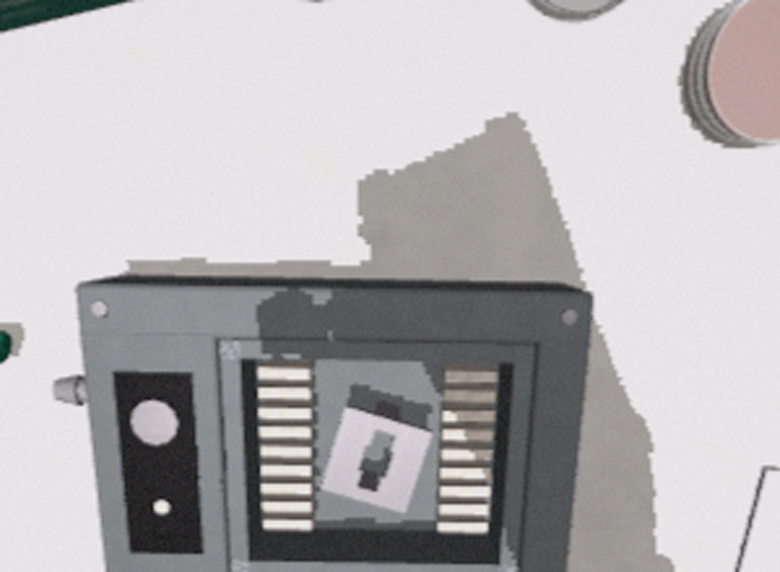

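The mouth's far corners are at crop (217,340) and (536,342), and its right side runs to (520,572). The receptacle plate is centred near (377,460), with its slot tilted from about (393,405) to (367,490).

Run:
```python
from h import *;import pickle
i=pickle.load(open("w2.pkl","rb"));a=np.load("w2.npy");k=2.6
q=lambda u,v:(u/k+110-.3,v/k+20-.3)
Q={}
for n,u,v,z in [("TL",217,340,.062),("TR",536,342,.062),("R",520,572,.062),("L",231,572,.062),("uTL",80,285,.062),("uTR",592,293,.062),("uR",575,520,.062),("p_r",432,432,.049),("p_bl",322,488,.049),("p_br",405,513,.049),("p_tl",350,405,.049),("slot0",393,403,.049),("slot1",367,490,.049)]:
    Q[n]=at(i,*q(u,v),z);print(n,Q[n].round(4))
# rectified view at z=.062, 0.4 mm/px ; top row = +x, left = +y
s=.0004;H,W=500,650;cx,cy=.563,.19
src=[(0,0),(W,0),(W,H),(0,H)]
dst=[proj(i,[cx+(H/2-v)*s,cy+(W/2-u)*s,.062]) for u,v in src]
M=cv2.getPerspectiveTransform(np.float32(src),np.float32(dst))
r=cv2.warpPerspective(a,M,(W,H),flags=cv2.INTER_CUBIC|cv2.WARP_INVERSE_MAP)
cv2.imwrite("pics/rect.png",cv2.convertScaleAbs(r[:,:,::-1],alpha=1.6,beta=10))
```

```text
TL [0.6292 0.2438 0.062 ]
TR [0.6276 0.1008 0.062 ]
R [0.5137 0.1021 0.062 ]
L [0.5144 0.2453 0.062 ]
uTL [0.6535 0.302  0.062 ]
uTR [0.649  0.0774 0.062 ]
uR [0.5414 0.0769 0.062 ]
p_r [0.5823 0.146  0.049 ]
p_bl [0.5537 0.2001 0.049 ]
p_br [0.5402 0.1589 0.049 ]
p_tl [0.5959 0.1854 0.049 ]
slot0 [0.5968 0.1648 0.049 ]
slot1 [0.5526 0.1778 0.049 ]
```

View pics/rect.png

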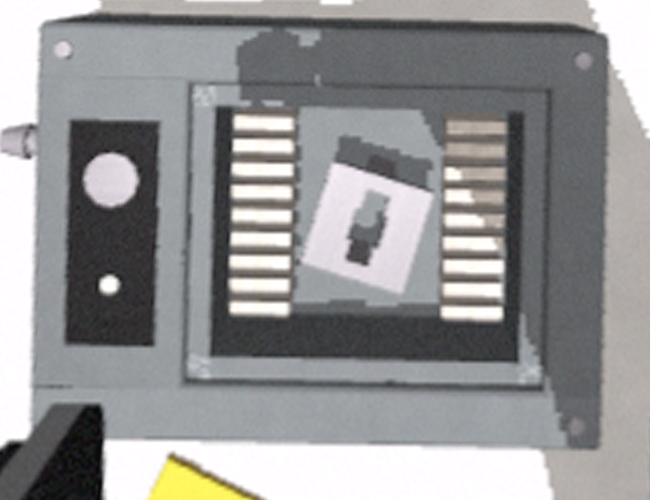

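Rectified, the mouth corners are (190,83), (549,87), (544,384) and (184,381). That puts the mouth centre at (0.5695,0.1733) with yaw -0.8°. The plate edges and slot lie at about -17°. Next I go to the rib.

>>> carry_out --pt "-0.121 -0.326 -0.1 0 0 -5" --pt "-0.121 -0.326 -0.1 0 0 -5" --pt "-0.121 -0.326 -0.1 0 0 -5" --pt "-0.121 -0.326 -0.1 0 0 -5" --pt "-0.121 -0.326 -0.1 0 0 -5" --pt "-0.121 -0.326 -0.1 0 0 -5" --pt "-0.121 -0.326 -0.1 0 0 -5" --pt "-0.121 -0.326 -0.1 0 0 -5" --pt "-0.121 -0.326 -0.1 0 0 -5" --pt "-0.121 -0.326 -0.1 0 0 -5" --pt "-0.121 -0.326 -0.14 0 0 -5" --pt "-0.121 -0.326 -0.18 0 0 -5" --pt "-0.121 -0.326 -0.2 0 0 -5" --pt "-0.121 -0.326 -0.22 0 0 -5" --pt "-0.121 -0.326 -0.23 0 0 -5" --pt "-0.121 -0.326 -0.238 0 0 -5" --pt "-0.121 -0.326 -0.238 0 0 -5" --gripper 0.05

```text
t: 4.6
tool_pos: [0.4796, -0.1545, 0.0131]
orientation: [0.999, -0.044, 0.0, -0.0]
wrist_force: [0.3, -0.5, -0.0]
width: 0.0496
finger_force: 0.0
```

Run:
```python
from h import *
i=env.camera_info("wrist");a=env.read_camera("wrist")
s=env.state();print(s["t"],s["tool_pos"],s["width"],s["wrist_force"])
g=a[60:384,100:420][:,:,::-1]
cv2.imwrite("pics/w3.png",cv2.resize(g,None,fx=1.8,fy=1.8,interpolation=cv2.INTER_CUBIC))
```

```text
4.65 [ 0.47964544 -0.15488369  0.01364148] 0.04987807768915607 [ 1.09571223 -0.19956689 -0.7735611 ]
```

View pics/w3.png

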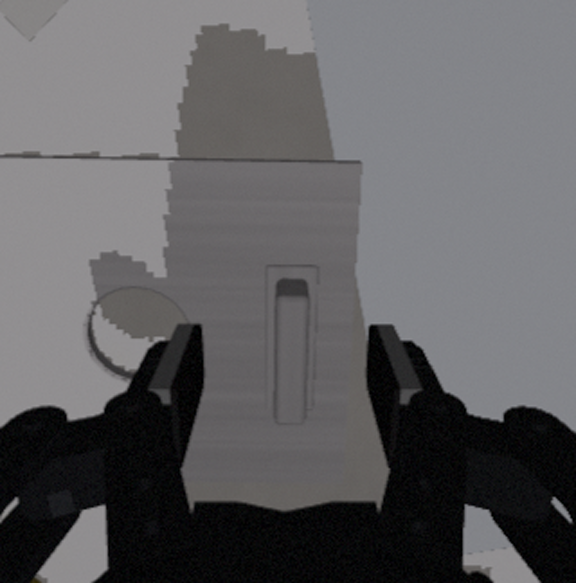

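The rib stands between the fingers (crop x≈291, finger gap 203–368), parallel to them. Going lower and gripping.

>>> carry_out --pt "0 -0.002 -0.003 0 0 0" --pt "0 -0.002 -0.0055 0 0 0" --pt "0 -0.002 -0.0055 0 0 0"

```text
t: 4.95
tool_pos: [0.4792, -0.1578, 0.008]
orientation: [0.999, -0.045, 0.0, 0.0]
wrist_force: [-0.5, -0.8, 0.2]
width: 0.0501
finger_force: 0.0
```

>>> carry_out --pt "0 0 0 0 0 0" --pt "0 0 0 0 0 0" --pt "0 0 0 0 0 0" --pt "0 0 0 0 0 0" --pt "0 0 0 0 0 0" --pt "0 0 0 0 0 0" --gripper 0.0 --newtons 90

```text
t: 5.55
tool_pos: [0.4792, -0.1575, 0.0082]
orientation: [0.999, -0.045, 0.0, 0.0]
wrist_force: [-1.1, 0.0, 6.1]
width: 0.0073
finger_force: 89.6
```

>>> carry_out --pt "0 0 0 0 0 0" --pt "0 0 0.005 0 0 0" --pt "0 0 0.02 0 0 0" --pt "0 0 0.05 0 0 0" --pt "0 0 0.09 0 0 0" --pt "0 0 0.13 0 0 0" --pt "0 0 0.13 0 0 0"

```text
t: 6.25
tool_pos: [0.4817, -0.1585, 0.1421]
orientation: [0.999, -0.045, 0.004, 0.001]
wrist_force: [0.4, 0.1, -2.3]
width: 0.0074
finger_force: 88.7
```

Run:
```python
from h import *;import pickle
i=env.camera_info("wrist");a=env.read_camera("wrist");np.save("w4.npy",a);pickle.dump(i,open("w4.pkl","wb"))
s=env.state();print(s["t"],s["tool_pos"],s["width"],s["wrist_force"],s["moment"],R.from_quat(s["orientation"]).as_matrix().round(4))
T=s["tool_pos"]
g=a[60:384,100:420][:,:,::-1]
cv2.imwrite("pics/w4.png",cv2.resize(cv2.convertScaleAbs(g,alpha=1.3),None,fx=1.8,fy=1.8,interpolation=cv2.INTER_CUBIC))
```

```text
6.3 [ 0.48044877 -0.15804492  0.13994467] 0.0071929725729947495 [-0.20602029 -0.39505356 -2.9127712 ] [-0.02857009  0.02979519 -0.01968644] [[ 9.96e-01 -8.94e-02  4.90e-03]
 [-8.94e-02 -9.96e-01 -1.40e-03]
 [ 5.00e-03  9.00e-04 -1.00e+00]]
```

View pics/w4.png

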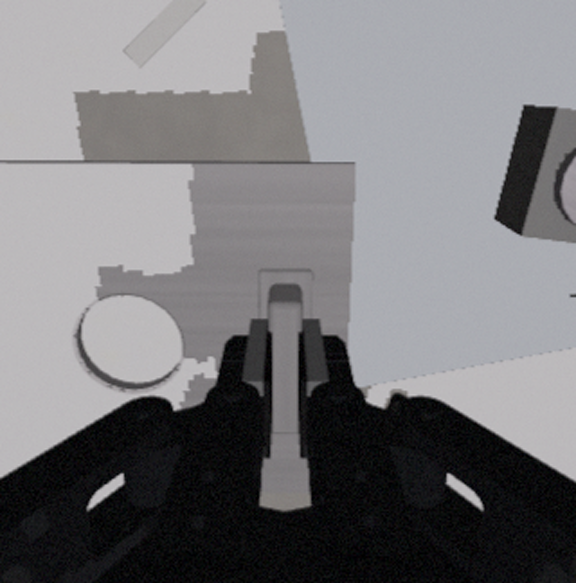

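The cover is held level. The hole is at crop (131,342), the far right corner at (355,163), and the far edge is horizontal at row 162. Next I'll work out the cover's position in the hand and the shift to the bay.

Run:
```python
from h import *;import pickle
i=pickle.load(open("w4.pkl","rb"))
T=np.array([.48045,-.15804,.13994]);zt=T[2]-.0082+.005
y=-np.arctan2(.0894,.996)
q=lambda u,v:(u/1.8+100-.2,v/1.8+60-.2)
Rm=R.from_euler("z",-y).as_matrix()
for n,u,v,z in [("hole",131,342,zt),("cornerTR",355,163,zt),("edgeL",2,161.5,zt),("rightedge",350,330,zt),("ribfar",285,301,zt+.016),("ribfarbase",286,271,zt)]:
    p=at(i,*q(u,v),z);print(n,p.round(4),(Rm@(p-T)).round(4))
# required TCP: cover centre -> bay
s=env.state();print(s["tool_pos"],s["width"])
```

```text
hole [ 0.4853 -0.1091  0.1367] [ 0.0005  0.0492 -0.0032]
cornerTR [ 0.5363 -0.1838  0.1367] [ 0.0579 -0.0206 -0.0032]
edgeL [ 0.5458 -0.0824  0.1367] [ 0.0583  0.0811 -0.0032]
rightedge [ 0.4832 -0.1796  0.1367] [ 0.0047 -0.0212 -0.0032]
ribfar [ 0.502  -0.1603  0.1527] [ 0.0216 -0.0004  0.0128]
ribfarbase [ 0.505  -0.161   0.1367] [ 0.0247 -0.0007 -0.0032]
[ 0.48044877 -0.15804492  0.13994467] 0.0071929725729947495
```

>>> carry_out --pt "0.02 0.03 0 0 0 1" --pt "0.04 0.07 0 0 0 2" --pt "0.055 0.115 0 0 0 3" --pt "0.07 0.16 0 0 0 4" --pt "0.08 0.205 0 0 0 4.3" --pt "0.088 0.245 0 0 0 4.3" --pt "0.088 0.27 0 0 0 4.3" --pt "0.088 0.282 -0.01 0 0 4.3" --pt "0.088 0.282 -0.03 0 0 4.3" --pt "0.088 0.282 -0.045 0 0 4.3" --pt "0.088 0.282 -0.05 0 0 4.3" --pt "0.088 0.282 -0.05 0 0 4.3" --pt "0.088 0.282 -0.05 0 0 4.3"

```text
t: 7.6
tool_pos: [0.5671, 0.1236, 0.0877]
orientation: [1.0, -0.008, -0.0, 0.0]
wrist_force: [-0.1, -0.1, -2.2]
width: 0.0067
finger_force: 88.7
```

Run:
```python
from h import *;import pickle
i=env.camera_info("wrist");a=env.read_camera("wrist");np.save("w5.npy",a);pickle.dump(i,open("w5.pkl","wb"))
s=env.state();print(s["t"],s["tool_pos"],s["width"],s["wrist_force"],R.from_quat(s["orientation"]).as_matrix().round(4))
g=a[60:384,60:420][:,:,::-1]
cv2.imwrite("pics/w5.png",cv2.resize(cv2.convertScaleAbs(g,alpha=1.5),None,fx=1.8,fy=1.8,interpolation=cv2.INTER_CUBIC))
```

```text
7.65 [0.56740952 0.12391763 0.0881303 ] 0.006994699309064926 [-0.57631419  0.43852463 -2.49135637] [[ 9.999e-01 -1.520e-02  6.000e-04]
 [-1.520e-02 -9.999e-01 -2.000e-04]
 [ 7.000e-04  2.000e-04 -1.000e+00]]
```

>>> carry_out --pt "0.0013 0 -0.008 0 0 0" --pt "0.0013 0 -0.014 0 0 0" --pt "0.0013 0 -0.018 0 0 0" --pt "0.0013 0 -0.02 0 0 0" --pt "0.0013 0 -0.02 0 0 0"

```text
t: 8.15
tool_pos: [0.5681, 0.1245, 0.0674]
orientation: [1.0, -0.007, -0.0, 0.0]
wrist_force: [-0.5, -1.2, -2.0]
width: 0.0071
finger_force: 88.7
```

Run:
```python
from h import *
s=env.state();print(s["t"],s["tool_pos"],s["width"],s["wrist_force"],s["moment"])
```

```text
8.15 [0.5680667  0.12445844 0.06743318] 0.007067867933398612 [-0.5425714  -1.22569071 -2.03353742] [-0.07839694 -0.02402722  0.01298291]
```

The underside is already below the rim with no contact. Seating it and releasing gently.

>>> carry_out --pt "0 0 -0.001 0 0 0" --pt "0 0 -0.002 0 0 0" --pt "0 0 -0.0025 0 0 0" --pt "0 0 -0.0025 0 0 0"

```text
t: 8.55
tool_pos: [0.5685, 0.1245, 0.0654]
orientation: [1.0, -0.007, 0.0, -0.0]
wrist_force: [0.2, -0.5, -1.4]
width: 0.0073
finger_force: 88.8
```

>>> carry_out --pt "0 0 0 0 0 0" --pt "0 0 0 0 0 0" --pt "0 0 0 0 0 0" --pt "0 0 0.01 0 0 0" --pt "0 0 0.04 0 0 0" --pt "0 0 0.09 0 0 0" --pt "0 0 0.14 0 0 0" --pt "0.03 0 0.18 0 0 0" --pt "0.03 0 0.18 0 0 0" --pt "0.03 0 0.18 0 0 0" --gripper 0.04

```text
t: 9.55
tool_pos: [0.599, 0.1244, 0.2468]
orientation: [1.0, -0.007, 0.001, -0.0]
wrist_force: [0.2, 0.4, -0.8]
width: 0.04
finger_force: 0.0
```

Run:
```python
from h import *;import pickle
i=env.camera_info("wrist");a=env.read_camera("wrist");np.save("w6.npy",a);pickle.dump(i,open("w6.pkl","wb"))
s=env.state();print(s["t"],s["tool_pos"])
sc=.0004;H,W=500,650;cx,cy=.563,.19
src=[(0,0),(W,0),(W,H),(0,H)]
dst=[proj(i,[cx+(H/2-v)*sc,cy+(W/2-u)*sc,.062]) for u,v in src]
M=cv2.getPerspectiveTransform(np.float32(src),np.float32(dst))
r=cv2.warpPerspective(a,M,(W,H),flags=cv2.INTER_CUBIC|cv2.WARP_INVERSE_MAP)
np.save("rect6.npy",r);g=cv2.cvtColor(r,cv2.COLOR_RGB2GRAY)
for v in range(140,360,30):print(v,g[v,160:580:12])
for u in (230,366,500):print("col",u,g[60:420:10,u])
c=cv2.HoughCircles(cv2.medianBlur(g,5),cv2.HOUGH_GRADIENT,1,100,param1=60,param2=15,minRadius=36,maxRadius=48);print(c)
```

```text
9.6 [0.5974158  0.1243208  0.24516661]
140 [ 72  92  86 151 151 150 151 151 151 151 151 151 152 150 151 151 151 151
 149 151 150 151 150 150 152 151 151 151 132 114 113 114  64  56  56]
170 [ 77  92  82 153 150 151 151 151 151 151 151 151 152 151 152 151 150 151
 152 151 151 151 151 151 151 151 152 152 152 152 153 111  57  58  57]
200 [ 84  90  75 153 150 151 151 150 152 150 151 151 152 151 151 144 132 129
  94 137 152 150 151 151 151 150 149 149 147 144 150 151  87  57  55]
230 [ 88  91  72 152 150 152 151 150 151 152 151 151 151 149  69 130 104  59
  61 103 133 151 151 151 152 151 151 151 153 137 150 151  83  92  53]
260 [ 91  90  55 152 150 151 150 152 151 152 151 151 152 151 114  74  59  41
 127 122 100 151 152 150 150 151 152 153 153 129 151 152  73  93  93]
290 [ 92  91  65 149 150 151 152 151 150 151 151 151 151 152 150 150 150 150
 151 151 150 150 151 151 151 152 151 151 138 137 150 153  70  93  92]
320 [ 89  88  67 151 151 151 151 151 151 150 151 151 151 151 151 149 150 152
 151 150 151 151 151 151 152 151 150 150 152 151 151 153  66  92  90]
350 [ 87  89  64 151 152 151 150 151 151 151 150 152 151 152 151 151 152 151
 150 150 149 152 150 151 150 151 151 151 150 151 151 152  67  92  89]
col 230 [ 97  94  86 106 152 151 151 151 151 151 150 151 151 150 151 150 151 150
 150 152 149 151 150 152 151 151 151 151 151 150 150 150 105  74  94  93]
col 366 [ 95  95  94  72 151 150 151 151 151 151 151 151 151 150 112  57  62  59
  43  41  40  74 111 151 151 151 151 151 150 151 112  14  12   7   5   4]
col 500 [ 59  59  59  43 116 113 111 114 120 150 151 151 153  72 133 137 135 132
 131 130 128 105 103 112 136 148 152 151 151 151 151 152 154  54  94  96]
[[[365.5 235.5  43. ]]]
```

The cover is seated: its hole is at rectified (365.5,235.5), within 1 mm of the bay centre, with an even gap all round. On to the stud.

>>> carry_out --pt "-0.06 -0.434 0 0 0 0" --pt "-0.06 -0.434 0 0 0 0" --pt "-0.06 -0.434 0 0 0 0" --pt "-0.06 -0.434 0 0 0 0" --pt "-0.06 -0.434 0 0 0 0" --pt "-0.06 -0.434 0 0 0 0" --pt "-0.06 -0.434 0 0 0 0" --pt "-0.06 -0.434 0 0 0 0" --pt "-0.06 -0.434 0 0 0 0" --pt "-0.06 -0.434 0 0 0 0" --pt "-0.06 -0.434 0 0 0 0" --pt "-0.06 -0.434 0 0 0 0" --pt "-0.06 -0.434 0 0 0 0"

```text
t: 10.9
tool_pos: [0.5386, -0.3071, 0.2448]
orientation: [1.0, -0.006, -0.0, -0.001]
wrist_force: [-0.1, 0.5, 0.2]
width: 0.0401
finger_force: 0.0
```

Run:
```python
from h import *;import pickle
i=env.camera_info("wrist");a=env.read_camera("wrist");np.save("w7.npy",a);pickle.dump(i,open("w7.pkl","wb"))
s=env.state();print(s["t"],s["tool_pos"],i["eye"])
def rect(z,cx,cy,sc,W,H):
    src=[(0,0),(W,0),(W,H),(0,H)]
    dst=[proj(i,[cx+(H/2-v)*sc,cy+(W/2-u)*sc,z]) for u,v in src]
    M=cv2.getPerspectiveTransform(np.float32(src),np.float32(dst))
    return cv2.warpPerspective(a,M,(W,H),flags=cv2.INTER_CUBIC|cv2.WARP_INVERSE_MAP)[:,:,::-1]
# left: knob-top plane z=.086 ; right: holder-top plane z=.036; both centred (.502,-.313)
g=np.hstack([rect(.086,.502,-.313,.0003,400,500),rect(.036,.502,-.313,.0003,400,500)])
cv2.imwrite("pics/stud.png",cv2.convertScaleAbs(g,alpha=1.8,beta=15))
```

```text
10.95 [ 0.53872446 -0.30744113  0.24498812] [ 0.61758096 -0.30822104  0.38700831]
```

View pics/stud.png

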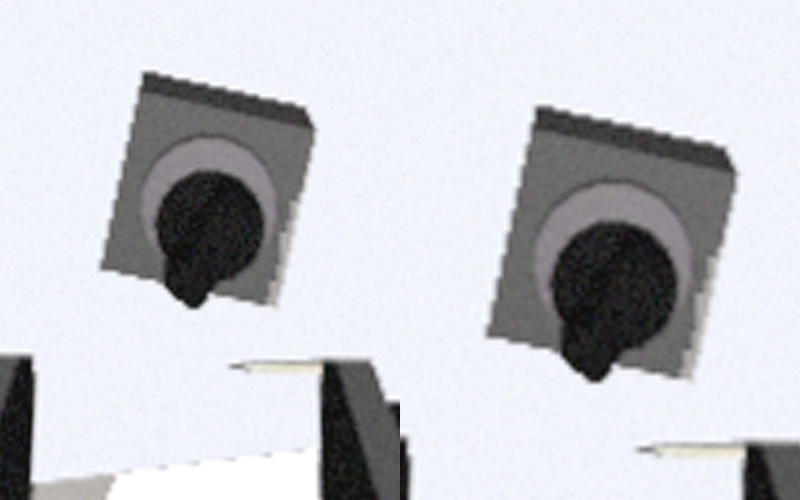

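The axis comes out at about (0.501,-0.317) from the disc, the cup and the holder alike. The wing is black on black, with its near end at left crop (190,300). I'll fit its yaw by matching a knob silhouette in two views.

```bash
cat > fit.py <<'E'
from h import *;import pickle
from scipy.optimize import minimize
V=[]
for n in ("w7","w1"):
    i=pickle.load(open(n+".pkl","rb"));a=np.load(n+".npy").max(2)
    u,v=proj(i,[.501,-.317,.075]).astype(int);b=(u-45,v-40,u+45,v+40)
    m=(cv2.resize(a[b[1]:b[3],b[0]:b[2]],None,fx=4,fy=4,interpolation=cv2.INTER_LINEAR)<50).astype(np.uint8)
    n_,l,st,ce=cv2.connectedComponentsWithStats(m);k=l[160,180];print(n,k,st[:,4]);m=(l==k).astype(np.uint8) if k else m
    V.append((i,b,m))
t=np.linspace(0,2*np.pi,40)
def sil(i,b,p):
    o=np.zeros((320,360),np.uint8);x,y,w=p[:3]
    c,s=np.cos(w),np.sin(w)
    disc=np.array([[x+.018*np.cos(q),y+.018*np.sin(q),z] for z in(.059,.064) for q in t])
    box=np.array([[x+c*e-s*f,y+s*e+c*f,z] for z in(.064,.086) for e in(-.018,.018) for f in(-.007,.007)])
    for g in(disc,box):
        q=np.array([(proj(i,r)-b[:2]+.5)*4-.5 for r in g]);cv2.fillConvexPoly(o,cv2.convexHull(q.round().astype(np.int32)),1)
    return o
def cost(p,dx=None): 
    c=0
    for j,(i,b,m) in enumerate(V):
        s=sil(i,b,p);c+=(s!=m).sum()/m.sum()
    return c
best=min((cost((.501,-.317,np.radians(w))),w) for w in range(-90,90,6));print(best)
r=minimize(cost,[.501,-.317,np.radians(best[1])],method="Nelder-Mead",options=dict(initial_simplex=[[.501,-.317,np.radians(best[1])],[.503,-.317,np.radians(best[1])],[.501,-.315,np.radians(best[1])],[.501,-.317,np.radians(best[1]+8)]]))
print(r.x[:2].round(4),np.degrees(r.x[2]).round(1),r.fun)
for w in range(-60,20,6):print(w,round(cost((r.x[0],r.x[1],np.radians(w))),3),end="; ")
E
python3 fit.py
```

```text
w7 15 [95257  4029     1     1    17     7     3     2   971     9     4     1
     1    16     2 12203    11     1    11     7    55     1    23    11
     6    21    20     9     3    16     6    31    28     4    50     4
    15     3     4     1    54    41     2     2     5     3     9    21
     5     8     1    14     4  2093    73]
w1 3 [98012  4768     4 12070     4    27     3     2     1    95     3     1
     3   199     2     5     1]
(np.float64(0.26263713657547233), -36)
[ 0.5    -0.3166] -36.5 0.22358315600201806
-60 0.32; -54 0.281; -48 0.249; -42 0.225; -36 0.229; -30 0.239; -24 0.253; -18 0.271; -12 0.304; -6 0.33; 0 0.374; 6 0.424; 12 0.475; 18 0.512;
```

Wing yaw ≈ -37°, axis (0.500,-0.316). Checking the wrist joint margin for ending near yaw -107°.

Run:
```python
from h import *
s=env.state();print(s["qpos"].round(3))
```

```text
[ 0.488  0.664 -0.078  1.567  0.06   0.914 -1.192]
```

>>> carry_out --pt "-0.0385 -0.0085 -0.03 0 0 -8" --pt "-0.0385 -0.0085 -0.06 0 0 -16" --pt "-0.0385 -0.0085 -0.09 0 0 -24" --pt "-0.0385 -0.0085 -0.11 0 0 -32" --pt "-0.0385 -0.0085 -0.13 0 0 -36" --pt "-0.0385 -0.0085 -0.14 0 0 -36" --pt "-0.0385 -0.0085 -0.14 0 0 -36" --pt "-0.0385 -0.0085 -0.14 0 0 -36" --gripper 0.045

```text
t: 11.75
tool_pos: [0.5004, -0.3179, 0.106]
orientation: [0.949, -0.315, 0.001, 0.0]
wrist_force: [0.5, -0.9, -0.3]
width: 0.0448
finger_force: 0.0
```

```bash
python3 - <<'E'
from h import *;import pickle
i=env.camera_info("wrist");a=env.read_camera("wrist");pickle.dump(i,open("w8.pkl","wb"));np.save("w8.npy",a)
s=env.state();print(s["qpos"].round(3),s["tool_pos"],s["width"])
E
sed 's/("w7","w1")/("w7","w1","w8")/;s/^t=/V=V[:2]\nt=/' fit.py >/dev/null
python3 - <<'E'
import sys;sys.path.insert(0,".");import os;os.chdir(".")
from h import *;import pickle
# check where pads are relative to knob: dark profile is ambiguous, so print knob projections & intensity around
i=pickle.load(open("w8.pkl","rb"));a=np.load("w8.npy").max(2)
u,v=proj(i,[.5,-.316,.086]);print(u,v)
for r in range(int(v)-70,int(v)+60,10):print(r,a[r,int(u)-90:int(u)+90:6])
E
```

```text
[ 0.443  0.818  0.079  1.777 -0.111  0.549 -1.62 ] [ 0.50060223 -0.31821543  0.10632295] 0.04509956800841198
256.4235267118948 239.27503383943443
169 [143 142 141 141 142 142 142 140 141 141 141 141  30  29  29  56  60  57
  57  61 143 142 143 141 141 141 142 141 140 143]
179 [141 141 142 142 140 142 142 141  34  26  29  55  59  56  55  56  56  58
  59  57  56 142 141 141 140 141 142 142 141 142]
189 [142 142 141 142 141 141 142  53  52  55  56  56  41  74  73  76  75  76
  51  56  56 113 142 141 141 142 140 141 142 141]
199 [141 142 142 140 141 141 141  53  54  55  55  74  74  75  73  26  62  73
  74  73  57  56 142 141 142 141 141 142 143 141]
209 [142 142 141 142 143 140 142 141  55  54  53  76   6  12   8   6   9  13
  11  75  73  58  54 139 142 141 143 141 143 140]
219 [141 142 142 141 140 141 141 142 141  52  56  56  12   8  13  15  13  12
  14   8  65  54  55  85 141 140 141 142 142 142]
229 [141 143 141 140 141 142 142 141 141 141  53  46  15   7   7  16  18   8
   9  17  55  55  55  63 141 141 141 140 141 141]
239 [141 141 143 140 141 141 141  79  70 141 141  54  49  13   6  12  14  12
  22  55 138 142 140  75  79 141 141  90 130 141]
249 [142 141 141 142 140  16  47  43   5 141 140 142  50  55  11   8  10 107
 141 141 142 141 143   8  45  48  24 140 141 141]
259 [141 142 141 107  16  46  47   0   3 142 142 140 140 142   3   6  10 142
 141 141 141 141 112  12  20  48  19  13 141 141]
269 [144 141 141  11  28  46  32   1  10 141 142 141 141 141 143 141 141 143
 141 142 141 142 109   4   4  49  47   9   7 136]
279 [141   9  10   4  15  69  20  10   1 140 140 142 142 141 142 141 141 142
 141 142 141 140 141   4   9  65   9  11  13   9]
289 [ 11   7   7  12  14   6  28   7 108 141 142 141 141 141 142 142 142 141
 142 141 141 142 140   2   8  10   8  10  15  10]
```

The wing sits centred between the fingers. Joint 7 would run out at the bay in this pose (-1.62 now), so I flip the tool by 180° before gripping.

>>> carry_out --pt "0 0.001 0 0 0 8.5" --pt "0 0.001 0 0 0 17" --pt "0 0.001 0 0 0 25.5" --pt "0 0.001 0 0 0 34" --pt "0 0.001 0 0 0 42.5" --pt "0 0.001 0 0 0 51" --pt "0 0.001 0 0 0 59.5" --pt "0 0.001 0 0 0 68" --pt "0 0.001 0 0 0 76.5" --pt "0 0.001 0 0 0 85" --pt "0 0.001 0 0 0 93.5" --pt "0 0.001 0 0 0 102" --pt "0 0.001 0 0 0 110.5" --pt "0 0.001 0 0 0 119" --pt "0 0.001 0 0 0 127.5" --pt "0 0.001 0 0 0 136" --pt "0 0.001 0 0 0 144.5" --pt "0 0.001 0 0 0 153" --pt "0 0.001 0 0 0 161.5" --pt "0 0.001 0 0 0 170"

```text
t: 13.8
tool_pos: [0.5002, -0.3182, 0.1066]
orientation: [0.395, 0.919, -0.001, 0.001]
wrist_force: [-0.4, -0.5, 0.1]
width: 0.045
finger_force: 0.0
```

>>> carry_out --pt "0 0 0 0 0 8" --pt "0 0 0 0 0 10" --pt "0 0 0 0 0 10"

```text
t: 14.1
tool_pos: [0.5, -0.3177, 0.106]
orientation: [0.317, 0.948, -0.0, 0.001]
wrist_force: [0.2, 0.3, -1.1]
width: 0.0448
finger_force: 0.0
```

Run:
```python
from h import *
s=env.state();M=R.from_quat(s["orientation"]).as_matrix();print(s["t"],s["qpos"].round(3),s["tool_pos"],s["width"],np.degrees(np.arctan2(M[1,0],M[0,0])),M[:,2])
```

```text
14.1 [ 0.898  0.918 -0.751  1.754  0.836  0.82   0.661] [ 0.4999974  -0.31773801  0.10597133] 0.04481192085067115 143.0405141129246 [ 9.09913896e-04 -1.02009442e-03 -9.99999066e-01]
```

>>> carry_out --pt "0 0.001 -0.015 0 0 0" --pt "0 0.001 -0.027 0 0 0" --pt "0 0.001 -0.034 0 0 0" --pt "0 0.001 -0.038 0 0 0" --pt "0 0.001 -0.038 0 0 0"

```text
t: 14.6
tool_pos: [0.4995, -0.3157, 0.0664]
orientation: [0.316, 0.949, 0.0, -0.001]
wrist_force: [-0.6, 0.3, 0.1]
width: 0.045
finger_force: 0.0
```

>>> carry_out --pt "0 0 0 0 0 0" --pt "0 0 0 0 0 0" --pt "0 0 0 0 0 0" --pt "0 0 0 0 0 0" --pt "0 0 0 0 0 0" --pt "0 0 0 0 0 0" --gripper 0.0 --newtons 70

```text
t: 15.2
tool_pos: [0.5002, -0.3161, 0.0676]
orientation: [0.316, 0.949, 0.0, 0.0]
wrist_force: [1.2, -0.4, 1.6]
width: 0.0126
finger_force: 70.0
```

Run:
```python
from h import *
s=env.state();print(s["t"],s["tool_pos"],s["width"],s["finger_force"],s["wrist_force"],s["moment"])
```

```text
15.2 [ 0.50016386 -0.31606035  0.06760969] 0.012586995246158158 70.03159046173096 [ 1.2266002 -0.406437   1.5857252] [-0.00855171 -0.03838942 -0.0231501 ]
```

>>> carry_out --pt "0 0 0.01 0 0 0" --pt "0 0 0.03 0 0 0" --pt "0 0 0.06 0 0 0" --pt "0 0 0.1 0 0 0" --pt "0.01 0.03 0.12 0 0 2" --pt "0.02 0.07 0.12 0 0 5" --pt "0.03 0.11 0.12 0 0 8" --pt "0.04 0.15 0.12 0 0 11" --pt "0.05 0.19 0.12 0 0 14" --pt "0.06 0.23 0.12 0 0 17" --pt "0.069 0.27 0.12 0 0 20" --pt "0.069 0.31 0.12 0 0 20" --pt "0.069 0.35 0.12 0 0 20" --pt "0.069 0.39 0.12 0 0 20" --pt "0.069 0.43 0.12 0 0 20" --pt "0.069 0.46 0.12 0 0 20" --pt "0.069 0.48 0.12 0 0 20" --pt "0.069 0.49 0.12 0 0 20" --pt "0.069 0.49 0.12 0 0 20" --pt "0.069 0.49 0.12 0 0 20"

```text
t: 17.2
tool_pos: [0.5689, 0.1722, 0.1871]
orientation: [0.147, 0.989, -0.001, -0.0]
wrist_force: [0.0, -0.2, -1.4]
width: 0.0126
finger_force: 69.6
```

```bash
cat > st.py <<'E'
from h import *
s=env.state();M=R.from_quat(s["orientation"]).as_matrix();print(round(s["t"],2),"q",s["qpos"].round(2),"p",s["tool_pos"].round(4),"w",round(s["width"],4),"yaw",round(np.degrees(np.arctan2(M[1,0],M[0,0])),1),"tz",M[:,2].round(3),"F",s["wrist_force"].round(1),"M",s["moment"].round(2),"origin rel bay",round((s["tool_pos"][2]-.0456-.049)*1000,1),"mm")
E
python3 st.py
```

```text
17.2 q [ 0.09  0.83 -0.86  1.69  0.74  0.98  0.23] p [0.5689 0.1722 0.1871] w 0.0126 yaw 163.1 tz [-0.    -0.002 -1.   ] F [ 0.  -0.2 -1.4] M [-0.07 -0.01 -0.02] origin rel bay 92.5 mm
```

>>> carry_out --pt "0 0.0015 -0.02 0 0 0" --pt "0 0.0015 -0.045 0 0 0" --pt "0 0.0015 -0.06 0 0 0" --pt "0 0.0015 -0.07 0 0 0" --pt "0 0.0015 -0.076 0 0 0" --pt "0 0.0015 -0.076 0 0 0"

```text
t: 17.8
tool_pos: [0.5688, 0.1751, 0.1109]
orientation: [0.146, 0.989, -0.0, -0.0]
wrist_force: [0.9, 0.2, -1.7]
width: 0.0121
finger_force: 69.6
```

>>> carry_out --pt "0 0 -0.002 0 0 0" --pt "0 0 -0.004 0 0 0" --pt "0 0 -0.006 0 0 0" --pt "0 0 -0.007 0 0 0" --pt "0 0 -0.008 0 0 0" --pt "0 0 -0.008 0 0 0"

```text
t: 18.4
tool_pos: [0.5688, 0.1754, 0.1032]
orientation: [0.146, 0.989, -0.0, -0.0]
wrist_force: [-0.2, -0.5, -1.3]
width: 0.0123
finger_force: 69.6
```

```bash
python3 st.py
```

```text
18.4 q [ 0.04  0.93 -0.77  1.74  0.86  0.84  0.14] p [0.5688 0.1754 0.1032] w 0.0123 yaw 163.2 tz [-0. -0. -1.] F [-0.2 -0.5 -1.3] M [-0.08 -0.04 -0.  ] origin rel bay 8.6 mm
```

The nose is in the bore with no force. Correcting y slightly and feeling for the slot.

>>> carry_out --pt "0 -0.0012 -0.002 0 0 0" --pt "0 -0.0012 -0.003 0 0 0" --pt "0 -0.0012 -0.004 0 0 0" --pt "0 -0.0012 -0.005 0 0 0" --pt "0 -0.0012 -0.006 0 0 0" --pt "0 -0.0012 -0.0065 0 0 0" --pt "0 -0.0012 -0.0065 0 0 0"

```text
t: 19.1
tool_pos: [0.5688, 0.1743, 0.0967]
orientation: [0.146, 0.989, -0.0, -0.0]
wrist_force: [0.2, -0.1, -1.1]
width: 0.0125
finger_force: 69.8
```

```bash
python3 st.py
```

```text
19.1 q [ 0.04  0.94 -0.77  1.75  0.87  0.83  0.13] p [0.5688 0.1743 0.0967] w 0.0125 yaw 163.2 tz [-0.  0. -1.] F [ 0.2 -0.1 -1.1] M [-0.01 -0.01  0.03] origin rel bay 2.1 mm
```

>>> carry_out --pt "0 0 -0.001 0 0 0" --pt "0 0 -0.002 0 0 0" --pt "0 0 -0.003 0 0 0" --pt "0 0 -0.004 0 0 0" --pt "0 0 -0.005 0 0 0" --pt "0 0 -0.005 0 0 0"

```text
t: 19.7
tool_pos: [0.5689, 0.1743, 0.0921]
orientation: [0.146, 0.989, 0.0, 0.0]
wrist_force: [-1.0, -0.9, 4.4]
width: 0.0125
finger_force: 70.2
```

```bash
python3 st.py
```

```text
19.7 q [ 0.04  0.95 -0.76  1.75  0.87  0.82  0.12] p [0.5689 0.1743 0.0921] w 0.0125 yaw 163.2 tz [ 0. -0. -1.] F [-1.  -0.9  4.4] M [-0.17  0.25 -0.03] origin rel bay -2.5 mm
```

The spring force fits (about 5.5 N at -2.5 mm): the pin is in the slot and the cup is on the cover. Pushing in to about -11 mm.

>>> carry_out --pt "0 0 -0.001 0 0 0" --pt "0 0 -0.002 0 0 0" --pt "0 0 -0.003 0 0 0" --pt "0 0 -0.004 0 0 0" --pt "0 0 -0.005 0 0 0" --pt "0 0 -0.005 0 0 0"

```text
t: 20.3
tool_pos: [0.5689, 0.1743, 0.0873]
orientation: [0.146, 0.989, -0.0, 0.0]
wrist_force: [-1.8, -2.2, 9.1]
width: 0.0124
finger_force: 71.0
```

```bash
python3 st.py
```

```text
20.3 q [ 0.04  0.95 -0.76  1.75  0.88  0.81  0.12] p [0.5689 0.1743 0.0873] w 0.0124 yaw 163.2 tz [ 0. -0. -1.] F [-1.8 -2.2  9.1] M [-0.4   0.52 -0.03] origin rel bay -7.3 mm
```

>>> carry_out --pt "0 0 -0.001 0 0 0" --pt "0 0 -0.002 0 0 0" --pt "0 0 -0.003 0 0 0" --pt "0 0 -0.004 0 0 0" --pt "0 0 -0.004 0 0 0"

```text
t: 20.8
tool_pos: [0.5689, 0.1743, 0.0838]
orientation: [0.146, 0.989, -0.0, 0.0]
wrist_force: [-3.5, -2.9, 11.2]
width: 0.0123
finger_force: 71.4
```

```bash
python3 st.py
```

```text
20.8 q [ 0.03  0.96 -0.75  1.75  0.89  0.81  0.11] p [0.5689 0.1743 0.0838] w 0.0123 yaw 163.2 tz [ 0.001 -0.    -1.   ] F [-3.5 -2.9 11.2] M [-0.57  0.69  0.01] origin rel bay -10.8 mm
```

>>> carry_out --pt "-0.0005 -0.0005 -0.0005 0 0 0" --pt "-0.0005 -0.0005 -0.0005 0 0 -4" --pt "-0.0005 -0.0005 -0.0005 0 0 -8" --pt "-0.0005 -0.0005 -0.0005 0 0 -12" --pt "-0.0005 -0.0005 -0.0005 0 0 -16" --pt "-0.0005 -0.0005 -0.0005 0 0 -20" --pt "-0.0005 -0.0005 -0.0005 0 0 -20"

```text
t: 21.5
tool_pos: [0.5695, 0.1748, 0.0839]
orientation: [0.316, 0.949, 0.001, 0.001]
wrist_force: [-1.6, -0.2, 12.5]
width: 0.0125
finger_force: 71.4
```

```bash
python3 st.py
```

```text
21.5 q [-0.01  0.93 -0.67  1.76  0.82  0.75 -0.19] p [0.5695 0.1748 0.0839] w 0.0125 yaw 143.1 tz [ 0.003  0.001 -1.   ] F [-1.6 -0.2 12.5] M [-0.25  0.3  -0.01] origin rel bay -10.7 mm
```

Turning freely with no torque. Continuing.

>>> carry_out --pt "0 0 0 0 0 -5" --pt "0 0 0 0 0 -10" --pt "0 0 0 0 0 -15" --pt "0 0 0 0 0 -20" --pt "0 0 0 0 0 -25" --pt "0 0 0 0 0 -30" --pt "0 0 0 0 0 -35" --pt "0 0 0 0 0 -40" --pt "0 0 0 0 0 -45" --pt "0 0 0 0 0 -50" --pt "0 0 0 0 0 -55" --pt "0 0 0 0 0 -55"

```text
t: 22.7
tool_pos: [0.5696, 0.1747, 0.0839]
orientation: [0.719, 0.695, 0.002, 0.001]
wrist_force: [-2.1, -0.5, 11.8]
width: 0.0123
finger_force: 71.4
```

```bash
python3 st.py
```

```text
22.7 q [-0.13  0.88 -0.43  1.76  0.58  0.62 -0.94] p [0.5696 0.1747 0.0839] w 0.0123 yaw 88.1 tz [ 0.003  0.001 -1.   ] F [-2.1 -0.5 11.8] M [-0.3   0.34 -0.06] origin rel bay -10.7 mm
```

>>> carry_out --pt "0 0 0 0 0 -2" --pt "0 0 0 0 0 -4" --pt "0 0 0 0 0 -6" --pt "0 0 0 0 0 -8" --pt "0 0 0 0 0 -10" --pt "0 0 0 0 0 -10"

```text
t: 23.3
tool_pos: [0.5695, 0.1748, 0.0838]
orientation: [0.776, 0.631, 0.002, 0.001]
wrist_force: [-1.2, -0.7, 12.2]
width: 0.0122
finger_force: 71.5
```

```bash
python3 st.py
```

```text
23.3 q [-0.16  0.87 -0.38  1.77  0.53  0.6  -1.07] p [0.5695 0.1748 0.0838] w 0.0122 yaw 78.2 tz [ 0.003  0.001 -1.   ] F [-1.2 -0.7 12.2] M [-0.16  0.38  0.01] origin rel bay -10.8 mm
```

>>> carry_out --pt "0 0 0 0 0 -1" --pt "0 0 0 0 0 -2" --pt "0 0 0 0 0 -3" --pt "0 0 0 0 0 -4" --pt "0 0 0 0 0 -4"

```text
t: 23.8
tool_pos: [0.5691, 0.175, 0.0838]
orientation: [0.797, 0.603, 0.001, 0.0]
wrist_force: [-2.2, -0.0, 12.5]
width: 0.0122
finger_force: 71.6
```

```bash
python3 st.py
```

```text
23.8 q [-0.17  0.87 -0.37  1.77  0.51  0.6  -1.12] p [0.5691 0.175  0.0838] w 0.0122 yaw 74.2 tz [ 0.003  0.001 -1.   ] F [-2.2 -0.  12.5] M [-0.14  0.64  0.14] origin rel bay -10.8 mm
```

>>> carry_out --pt "0 0 0 0 0 -1" --pt "0 0 0 0 0 -1.5" --pt "0 0 0 0 0 -1.5"

```text
t: 24.1
tool_pos: [0.569, 0.1751, 0.0838]
orientation: [0.805, 0.593, 0.001, 0.0]
wrist_force: [-2.4, -0.6, 13.5]
width: 0.0123
finger_force: 71.6
```

```bash
python3 st.py
```

```text
24.1 q [-0.17  0.87 -0.36  1.77  0.5   0.59 -1.14] p [0.569  0.1751 0.0838] w 0.0123 yaw 72.8 tz [ 0.002  0.002 -1.   ] F [-2.4 -0.6 13.5] M [-0.06  0.63  0.1 ] origin rel bay -10.8 mm
```

>>> carry_out --pt "0 0 0 0 0 -1" --pt "0 0 0 0 0 -2" --pt "0 0 0 0 0 -2"

```text
t: 24.4
tool_pos: [0.5687, 0.1752, 0.0838]
orientation: [0.815, 0.579, 0.001, -0.0]
wrist_force: [-3.1, 0.9, 11.6]
width: 0.0128
finger_force: 71.6
```

```bash
python3 st.py
```

```text
24.4 q [-0.18  0.87 -0.35  1.77  0.49  0.59 -1.16] p [0.5687 0.1752 0.0838] w 0.0128 yaw 70.8 tz [ 0.002  0.002 -1.   ] F [-3.1  0.9 11.6] M [-0.08  0.76  0.13] origin rel bay -10.8 mm
```

The jaws start to yield (opening up to 12.8 mm, torque up), so the stop is reached. I back off 1.5° and let the spring draw the pin into the pockets.

>>> carry_out --pt "0 0 0 0 0 1.5" --pt "0 0 0.001 0 0 1.5" --pt "0 0 0.002 0 0 1.5" --pt "0 0 0.003 0 0 1.5" --pt "0 0 0.003 0 0 1.5"

```text
t: 24.9
tool_pos: [0.5687, 0.1751, 0.0863]
orientation: [0.808, 0.589, 0.001, -0.0]
wrist_force: [-1.8, 0.3, 8.1]
width: 0.0123
finger_force: 70.9
```

```bash
python3 st.py
```

```text
24.9 q [-0.17  0.87 -0.36  1.77  0.5   0.6  -1.14] p [0.5687 0.1751 0.0863] w 0.0123 yaw 72.2 tz [ 0.002  0.002 -1.   ] F [-1.8  0.3  8.1] M [ 0.06  0.46 -0.01] origin rel bay -8.3 mm
```

>>> carry_out --pt "0 0 0.001 0 0 0" --pt "0 0 0.0015 0 0 0" --pt "0 0 0.002 0 0 0" --pt "0 0 0.002 0 0 0"

```text
t: 25.3
tool_pos: [0.5687, 0.1751, 0.0879]
orientation: [0.808, 0.589, 0.001, -0.0]
wrist_force: [-1.4, 0.1, 6.0]
width: 0.0123
finger_force: 70.6
```

```bash
python3 st.py
```

```text
25.3 q [-0.17  0.86 -0.36  1.77  0.49  0.6  -1.14] p [0.5687 0.1751 0.0879] w 0.0123 yaw 72.2 tz [ 0.001  0.002 -1.   ] F [-1.4  0.1  6. ] M [0.14 0.36 0.  ] origin rel bay -6.7 mm
```

>>> carry_out --pt "0 0 0.0005 0 0 0" --pt "0 0 0.001 0 0 0" --pt "0 0 0.001 0 0 0"

```text
t: 25.6
tool_pos: [0.5687, 0.175, 0.0885]
orientation: [0.808, 0.589, 0.001, -0.0]
wrist_force: [-1.3, 2.4, 4.8]
width: 0.012
finger_force: 70.3
```

```bash
python3 st.py
```

```text
25.6 q [-0.17  0.86 -0.36  1.77  0.49  0.6  -1.14] p [0.5687 0.175  0.0885] w 0.012 yaw 72.2 tz [ 0.001  0.002 -1.   ] F [-1.3  2.4  4.8] M [ 0.47  0.17 -0.02] origin rel bay -6.1 mm
```

>>> carry_out --pt "0 0 0.0005 0 0 0" --pt "0 0 0.001 0 0 0" --pt "0 0 0.0015 0 0 0" --pt "0 0 0.0015 0 0 0"

```text
t: 26.0
tool_pos: [0.5685, 0.1749, 0.0889]
orientation: [0.808, 0.589, 0.001, -0.001]
wrist_force: [2.5, 5.0, -7.8]
width: 0.0124
finger_force: 68.6
```

```bash
python3 st.py
```

```text
26.0 q [-0.17  0.86 -0.36  1.76  0.49  0.6  -1.14] p [0.5685 0.1749 0.0889] w 0.0124 yaw 72.2 tz [ 0.     0.002 -1.   ] F [ 2.5  5.  -7.8] M [ 1.13 -0.55  0.04] origin rel bay -5.7 mm
```

It now resists lifting at lock level (-7.8 N), so it is locked. I relieve the pull, release and retreat.

>>> carry_out --pt "0 0 -0.001 0 0 0" --pt "0 0 -0.002 0 0 0" --pt "0 0 -0.002 0 0 0"

```text
t: 26.3
tool_pos: [0.5686, 0.1749, 0.0885]
orientation: [0.808, 0.589, 0.001, -0.0]
wrist_force: [0.5, 3.6, 3.7]
width: 0.0124
finger_force: 70.4
```

>>> carry_out --pt "0 0 0 0 0 0" --pt "0 0 0 0 0 0" --pt "0 0 0 0 0 0" --pt "0 0 0 0 0 0" --pt "0 0 0.02 0 0 0" --pt "0 0 0.05 0 0 0" --pt "0 0 0.09 0 0 0" --pt "0 0 0.14 0 0 0" --pt "-0.02 0 0.17 0 0 0" --pt "-0.02 0 0.17 0 0 0" --pt "-0.02 0 0.17 0 0 0" --gripper 0.045

```text
t: 27.4
tool_pos: [0.5483, 0.1733, 0.2582]
orientation: [0.808, 0.589, 0.0, 0.001]
wrist_force: [0.3, 0.2, -0.6]
width: 0.0453
finger_force: 0.0
```

```bash
cat > fit2.py <<'E'
from h import *
i=env.camera_info("wrist");a=env.read_camera("wrist").max(2)
s=env.state();print(s["t"],s["tool_pos"],s["width"],s["wrist_force"])
c=np.array([.569,.1742]);t=np.linspace(0,2*np.pi,40)
u,v=proj(i,[*c,.095]).astype(int);b=np.array([u-60,v-60]);print(u,v)
m=(cv2.resize(a[v-60:v+60,u-60:u+60],None,fx=4,fy=4,interpolation=cv2.INTER_LINEAR)<50).astype(np.uint8)
l=cv2.connectedComponents(m)[1];m=(l==l[240,240]).astype(np.uint8);print(m.sum(),l[240,240])
def sil(x,y,z,w):
    o=np.zeros((480,480),np.uint8);C,S=np.cos(w),np.sin(w)
    D=[[x+.018*np.cos(q),y+.018*np.sin(q),z+d] for d in(.037,.042) for q in t]
    B=[[x+C*e-S*f,y+S*e+C*f,z+d] for d in(.042,.064) for e in(-.018,.018) for f in(-.007,.007)]
    for g in(D,B):
        q=np.array([(proj(i,r)-b+.5)*4-.5 for r in g]);cv2.fillConvexPoly(o,cv2.convexHull(q.round().astype(np.int32)),1)
    return (o!=m).sum()/m.sum()
for z in(.0395,.0425,.0480):
    print(z,sorted((round(min(sil(c[0]+dx,c[1]+dy,z,np.radians(w)) for dx in(-.001,.001) for dy in(-.001,.001)),3),w) for w in range(-150,-60,8))[:4])
E
python3 fit2.py
```

```text
27.45 [0.54811911 0.17287763 0.25707736] 0.044967450508893704 [-0.07889475 -0.44250671 -0.85140678]
275 173
12766 2
0.0395 [(np.float64(0.119), -118), (np.float64(0.121), -110), (np.float64(0.122), -102), (np.float64(0.138), -126)]
0.0425 [(np.float64(0.128), -102), (np.float64(0.13), -110), (np.float64(0.137), -118), (np.float64(0.142), -94)]
0.048 [(np.float64(0.159), -110), (np.float64(0.161), -118), (np.float64(0.17), -102), (np.float64(0.172), -126)]
```

The released knob stays at about -108° and at lock height, and the robot touches nothing. Handing in.

```bash
python3 -c "
from cell import env
print(env.sign_off())"
```

```text
the job is handed in; nothing more can be done
None
```

The cover lies flat in the bay, and the stud is turned a quarter turn and locked (it resisted lifting). It was never pressed harder than about 15 N, the timer, tape roll, marker and vial were not touched, and the job is handed in at about 27.5 s.

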